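Test the breaker, scan the battery packs and put them on charge

ROBOT

A 7-joint arm with a two-finger parallel gripper is mounted at the origin on the work surface. World frame = base frame: x ahead of the robot, y to its left, z up, the work surface at z = 0. Lengths are in m, angles in rad, forces in N, time in s.
With the tool pointing down it reaches from about 0.4 to 0.85 m from the base axis. Payload 6.9 kg.
Tool frame: the origin (TCP) lies at the very end of the fingers, on their centre line; the grasp point (between the pads) lies 19 mm behind it (manip.grip_depth is the distance from the TCP to the grasp point, in m); z points along the fingers, y is the direction in which the jaws open and shut (so a half turn about z gives the same grasp; the last joint's range is limited). The gripper opens to 85 mm and grips with 20 to 120 N. Pads are 22 mm wide; open, the fingers measure 114 mm over their backs; the gripper's body (76 mm by 85 mm) begins 54 mm behind the grasp point. The pads swing forward as they close: fully open they stand 13 mm farther back than shut.
Start: joints at [-1, 0.507, -0.238, 1.5, 0.126, 1.149, -0.155], TCP at [0.281, 0.558, 0.231] pointing down, gripper open.
Joint ranges: [-3.08, 3.08], [-0.24, 2.05], [-1.43, 1.35], [0, 2.5], [-1.52, 4.66], [0.17, 1.96], [-2.89, 2.89]. Speed limits (rad/s): [2.39, 2.39, 3.14, 3.14, 3.14, 3.14, 3.14].

INTERFACE

Orientations are given as a unit quaternion [w, x, y, z].
In Python, from bench import manip gives the robot as it stands. The module is installed in compiled form; this text tells all that it offers. Calls block until the motion is done:
- manip.movep(position, orientation): joint-space move of the TCP to a pose.
- manip.move_straight(position, rotation=None, velocity=0.15): straight line of the TCP; rotation=None keeps the orientation; velocity is the mean speed in m/s.
- manip.goto_joints(angles): joint-space move.
- manip.command_gripper(opening, f_grip=None): finger opening in m; f_grip is the grip in N (None keeps the last); returns when the fingers have stopped.
- manip.hold(seconds).
- manip.solve_ik(position, orientation): joint angles nearest the present ones, or None.
- manip.snapshot(name): name is "scene" or "top" or "wrist"; returns the picture (480x640x3 uint8, red, green, blue); there is no depth.
- manip.get_calibration(name): a dict with "camera_matrix" (3x3 intrinsics, pixels), "R" (3x3) and "t" (3): a world point X has camera coordinates R X + t; the wrist camera has in their place "mount" (4x4, takes a point from camera to tool coordinates, whose origin is the TCP and whose axes are the flange's). Camera axes: x right, y down, z forward; pixel columns grow to the right and rows downward; lengths in m; the calibration is good to about 2 mm. A picture is of the moment at which its call begins: read the wrist's pose just before it. get_calibration takes no time and is no camera call.
A pose or a line that the arm cannot do raises manip.IKError and nothing moves.
- manip.job_done(): hands the job in, once; it reports no verdict.
Readings, each from a call of its own:
- manip.read_clock(): time.
- manip.read_q(): joint angles.
- manip.read_qd(): joint speeds.
- manip.read_joint_efforts(): joint torques, N m.
- manip.read_position(): TCP position.
- manip.read_orientation(): TCP orientation.
- manip.read_ft_force(): force on the tool from outside, world axes, zero at the start.
- manip.read_wrist_torque(): the same for the moment, N m.
- manip.read_gripper_width(): finger opening in m.
Only numpy, scipy, OpenCV 4.12 (cv2) and the standard library are available. Lean on these libraries where they do the work, as an engineer would, in place of code of your own. Each camera call takes 0.05 s, during which the arm holds its last target.

TASK

Put the returned tool battery packs on charge. First prove the station's safety breaker: press its yellow test button so that the lever drops, then lift the lever fully back up. Then take the hand scanner and read the bar-code label of every pack that is there, in the order red, yellow, green, blue, holding the scanner above with the label at its reading spot, 8 cm out from the window along the beam, still for more than two seconds; finish with the scanner lying back in its cradle, every pack standing upright in a bay of the charging dock, the lever up, and never tip over the white glue bottle.

Things in the scene. Friction and masses are not known exactly. Their poses are not given: they have to be found in the camera images.
- breaker_box: grey supply box of the charging station, fixed, 120 (x) x 160 (y) x 70 mm high; origin at the centre of its underside. Its -x face looks towards the robot. On its top: the yellow test button at (-20, +42) mm and the breaker lever hinged at (-20, -35) mm, 12 mm above the top
- test_top (a point): centre of the pressing face of the yellow test button (28 mm across, in a black collar 44 mm across), 94 mm above the table when out; pressed straight down
- test (a joint): travel of the test button: 0 out, 0.008 m fully down; fully down takes 5 N, it springs back. Past about 5 mm it trips the lever
- rcd_lever (a joint): angle of the breaker lever: 0 = up (on), leaning slightly away from the robot against its stop; 0.95 rad = dropped (tripped) towards the box's -x side, 42 deg past upright. It falls freely and is over-centre: lifted past upright (0.22 rad) it falls to 0 by itself
- rcd_lever_tip (a point): centre of the red crossbar (16 mm thick, 36 mm long along the box's y) at the end of the black lever blade (8 mm thick, 28 mm wide), 58 mm from the hinge
- scanner: yellow hand scanner, 180 g. Straight handle along its x, 140 mm long (x from -80 to +60), 30 mm wide (y), 28 mm high (z 0 to 28), origin at the underside of the handle, about at the centre of mass. Grey head, 40 mm wide, 50 mm long, bent 45 deg down from the front (+x) end of the handle; its lowest point is 32 mm below the handle's underside
- scanner_window (a point): centre of the dark red window at the end of the head, (90, 0, -21) mm in the scanner's frame; the beam leaves it 45 deg forward and down, along (0.707, 0, -0.707) in the scanner's frame
- scanner_focus (a point): the scanner's reading spot: the point on the beam 80 mm from the window, (147, 0, -78) mm in the scanner's frame. A label is read when its centre is held there, within about 15 mm, for two full seconds, from above
- cradle: black scanner cradle, fixed, base 160 x 80 x 10 mm, origin at the centre of its underside. Two 12 mm thick forks at x = -55 and +22 mm; slot floor 55 mm above the table, slot 40 mm wide (y), fork tips 16 mm higher. The scanner's handle lies in both slots, head to +x, scanner origin 55 mm above the cradle's; fingers fit between the forks
- dock: grey charging dock, fixed, origin at the centre of the underside of its three bays, which lie side by side along its y at y = -77, 0 and +77 mm. Each bay is 58 mm (x) by 72 mm (y) inside, floor 5 mm up, wall tops 20 mm up. A black strip 40 mm high runs along it at x = 80 to 110 mm
- pack_red: battery pack, black with a red band and red top rim, 46 (x) x 60 (y) x 58 mm high, 250 g; origin at the centre of its underside. It may be absent
- red_label (a point): centre of the white bar-code label on the top of the red pack, 58 mm above its origin
- pack_yellow: battery pack, black with a yellow band and yellow top rim, 46 (x) x 60 (y) x 58 mm high, 250 g; origin at the centre of its underside. It may be absent
- yellow_label (a point): centre of the white bar-code label on the top of the yellow pack, 58 mm above its origin
- pack_green: battery pack, black with a green band and green top rim, 46 (x) x 60 (y) x 58 mm high, 250 g; origin at the centre of its underside. It may be absent
- green_label (a point): centre of the white bar-code label on the top of the green pack, 58 mm above its origin
- pack_blue: battery pack, black with a blue band and blue top rim, 46 (x) x 60 (y) x 58 mm high, 250 g; origin at the centre of its underside. It may be absent
- blue_label (a point): centre of the white bar-code label on the top of the blue pack, 58 mm above its origin
- glue_white: white glue bottle with a red cap, 54 mm across, 95 mm high; a bystander; origin at the centre of its underside
Not all that is in view belongs to the job. What is shaped like the cradle but orange is not meant.

How it is judged:
On the way, in this order (a step that is already met when the one before it is completed fails the run):
1. the test button is pressed (value of joint test above 0.003 m).
2. the lever has dropped (value of joint rcd_lever above 0.75 rad), for 0.1 s.
3. the lever is back up (value of joint rcd_lever below 0.1 rad), for 0.3 s.
4. the red label is kept at the scanner's reading spot from above for two seconds (distance between red_label and scanner_focus below 0.018 m and z of scanner_window in the frame of pack_red above 0.093 m), for 2 s.
5. the yellow label is kept at the scanner's reading spot from above for two seconds (distance between yellow_label and scanner_focus below 0.018 m and z of scanner_window in the frame of pack_yellow above 0.093 m), for 2 s.
6. the green label is kept at the scanner's reading spot from above for two seconds (distance between green_label and scanner_focus below 0.018 m and z of scanner_window in the frame of pack_green above 0.093 m), for 2 s.
7. the blue label is kept at the scanner's reading spot from above for two seconds (distance between blue_label and scanner_focus below 0.018 m and z of scanner_window in the frame of pack_blue above 0.093 m), for 2 s.
At the end, for the whole second after the job is handed in: the lever is up (below 0.1 rad); the scanner lies at rest in its cradle (25 mm along, 15 mm across, resting on the slot floors, level to 0.15 rad); every pack present stands at rest on the floor of a bay of the dock, upright to 0.12 rad (value of joint rcd_lever below 0.1 rad and x of scanner in the frame of cradle between -0.025 and 0.025 m and y of scanner in the frame of cradle between -0.015 and 0.015 m and z of scanner in the frame of cradle between 0.048 and 0.063 m and angle between scanner's own z axis and vertical below 0.15 rad and linear speed of each of scanner, pack_red, pack_yellow, pack_green, pack_blue below 0.02 m/s and z of each of pack_red, pack_yellow, pack_green, pack_blue in the frame of dock below 0.01 m and x of pack_red in the frame of dock between -0.015 and 0.015 m and y of pack_red in the frame of dock between -0.1 and 0.1 m and angle between each of pack_red, pack_yellow, pack_green, pack_blue's own z axis and vertical below 0.12 rad and x of pack_yellow in the frame of dock between -0.015 and 0.015 m and y of pack_yellow in the frame of dock between -0.1 and 0.1 m and x of pack_green in the frame of dock between -0.015 and 0.015 m and y of pack_green in the frame of dock between -0.1 and 0.1 m and x of pack_blue in the frame of dock between -0.015 and 0.015 m and y of pack_blue in the frame of dock between -0.1 and 0.1 m); the robot touches nothing.
It fails at once if the white glue bottle is tipped over (angle between glue_white's own z axis and vertical above 0.7 rad).
Of pack_red, pack_yellow, pack_green, pack_blue only 2 to 3 are there at a start; the rules pass over those that are not, and their reading is None.
At some moment in a run one of pack_red, pack_yellow, pack_green, pack_blue may be knocked a few centimetres aside while the robot is not near it.
It also fails if it takes over 210 s, if anything falls off the work surface, if the arm or the gripper's body presses on something with over 40 N, if the wrist force passes 120 N, or if a joint passes its speed limit or range.

## Working session

There is one attempt and no reset: what is moved stays moved. The work goes in short steps, each a Python script; the robot and the scene stay as the last script left them, time stands still between calls to the robot, and variables do not carry over. Pictures are saved under pics/ and viewed, and the job is handed in when it is done.

```bash
mkdir -p pics; ls; python3 - <<'E'
from bench import manip
import cv2,numpy as np
print(manip.read_clock(),manip.read_position(),manip.read_orientation(),manip.grip_depth)
for n in ["scene","top"]:
    im=manip.snapshot(n); cv2.imwrite(f"pics/{n}0.png",im[...,::-1]); c=manip.get_calibration(n); print(n,{k:np.round(v,4).tolist() for k,v in c.items()})
c=manip.get_calibration("wrist");print({k:np.round(v,4).tolist() for k,v in c.items()})
E
```

```text
pics
0.0 [0.28053479 0.5579297  0.2304324 ] [-2.01915758e-04  2.30800399e-01  9.73000708e-01 -8.70788008e-04] 0.0187
scene {'camera_matrix': [[453.2226, 0.0, 314.6322], [0.0, 453.2226, 237.47], [0.0, 0.0, 1.0]], 'R': [[-0.0122, 0.9999, 0.0039], [0.6326, 0.0107, -0.7744], [-0.7744, -0.007, -0.6327]], 't': [-0.0056, -0.2034, 1.3491]}
top {'camera_matrix': [[565.5145, 0.0, 321.7578], [0.0, 565.5145, 240.786], [0.0, 0.0, 1.0]], 'R': [[-0.0167, -0.9999, -0.0021], [-0.9904, 0.0169, -0.1373], [0.1373, -0.0003, -0.9905]], 't': [0.0416, 0.4682, 1.1643]}
{'camera_matrix': [[379.1922, 0.0, 317.7226], [0.0, 379.1922, 237.8301], [0.0, 0.0, 1.0]], 'mount': [[0.0019, -0.9546, -0.298, 0.0768], [1.0, 0.002, 0.0, 0.0004], [0.0006, -0.298, 0.9546, -0.1416], [0.0, 0.0, 0.0, 1.0]]}
```

View pics/scene0.png

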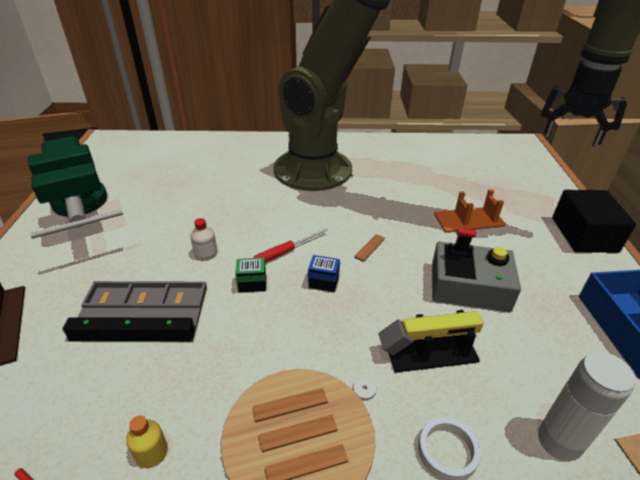

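View pics/top0.png

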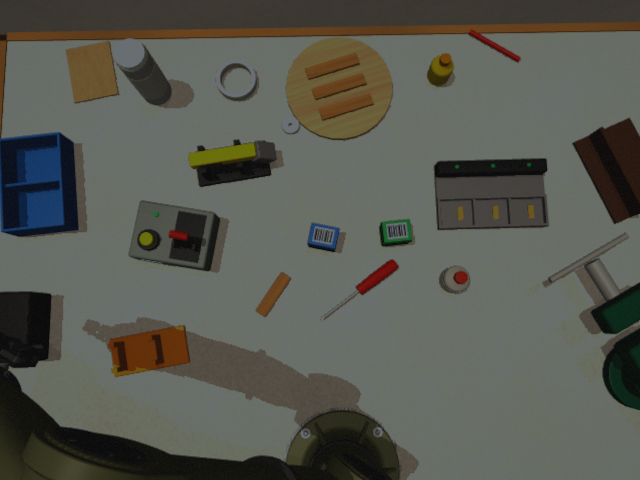

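The scene shows packs green (top 396,232) and blue (323,236), with no red or yellow one. The black cradle with the scanner is at (232,158), the breaker box at (173,236) and the dock at (491,195).

Lookalikes:
- **Cradle:** the orange one (150,350) is not meant; the black one is right.
- **White glue:** the small bottle with a red cap (456,279). The grey bottle (145,72) and yellow bottle (441,70) are not it.
- **Packs:** the blue bin (35,185) and dark blocks are not packs.

```bash
cat > h.py <<'E'
from bench import manip
import cv2,numpy as np
from scipy.spatial.transform import Rotation as Ro
def ray(cal,uv):
    K=np.array(cal["camera_matrix"]);R=np.array(cal["R"]);t=np.array(cal["t"])
    d=R.T@np.linalg.solve(K,[uv[0],uv[1],1.]);return -R.T@t,d
def onz(cal,uv,z):
    o,d=ray(cal,uv);return o+d*(z-o[2])/d[2]
def proj(cal,X):
    p=np.array(cal["camera_matrix"])@(np.array(cal["R"])@np.array(X)+np.array(cal["t"]));return p[:2]/p[2]
def wristcal():
    p=np.array(manip.read_position());q=np.array(manip.read_orientation())
    T=np.eye(4);T[:3,:3]=Ro.from_quat(q[[1,2,3,0]]).as_matrix();T[:3,3]=p
    c=manip.get_calibration("wrist");W=np.linalg.inv(T@np.array(c["mount"]))
    return dict(camera_matrix=c["camera_matrix"],R=W[:3,:3],t=W[:3,3])
def blobs(im,lo,hi,amin=30,roi=None):
    hsv=cv2.cvtColor(im,cv2.COLOR_RGB2HSV);m=cv2.inRange(hsv,np.array(lo),np.array(hi))
    if roi: 
        k=np.zeros_like(m);k[roi[1]:roi[3],roi[0]:roi[2]]=255;m&=k
    cs,_=cv2.findContours(m,cv2.RETR_EXTERNAL,cv2.CHAIN_APPROX_NONE)
    return [c for c in sorted(cs,key=cv2.contourArea,reverse=True) if cv2.contourArea(c)>=amin]
def quat(R): 
    q=Ro.from_matrix(R).as_quat();return q[[3,0,1,2]]
def down(yaw):
    # tool z down; tool y (jaw axis) along (cos yaw,sin yaw)
    y=np.array([np.cos(yaw),np.sin(yaw),0]);z=np.array([0,0,-1.]);x=np.cross(y,z)
    return quat(np.c_[x,y,z])
E
python3 - <<'E'
from h import *
im=cv2.imread("pics/top0.png")
rois={"packs":(280,190,430,270),"box":(115,180,235,290),"scan":(175,125,300,200),"dock":(420,145,560,240)}
for k,(a,b,c,d) in rois.items():
    s=min(800/(c-a),600/(d-b)); cv2.imwrite(f"pics/c_{k}.png",cv2.resize(im[b:d,a:c],None,fx=s,fy=s,interpolation=cv2.INTER_CUBIC)); print(k,s)
a=cv2.imread("pics/c_packs.png");
g=[cv2.resize(cv2.imread(f"pics/c_{k}.png"),(400,300)) for k in rois]
g=np.vstack([np.hstack(g[:2]),np.hstack(g[2:])]);cv2.imwrite("pics/crops.png",np.clip(g.astype(float)*1.5,0,255).astype(np.uint8))
E
```

```text
packs 5.333333333333333
box 5.454545454545454
scan 6.4
dock 5.714285714285714
```

View pics/crops.png

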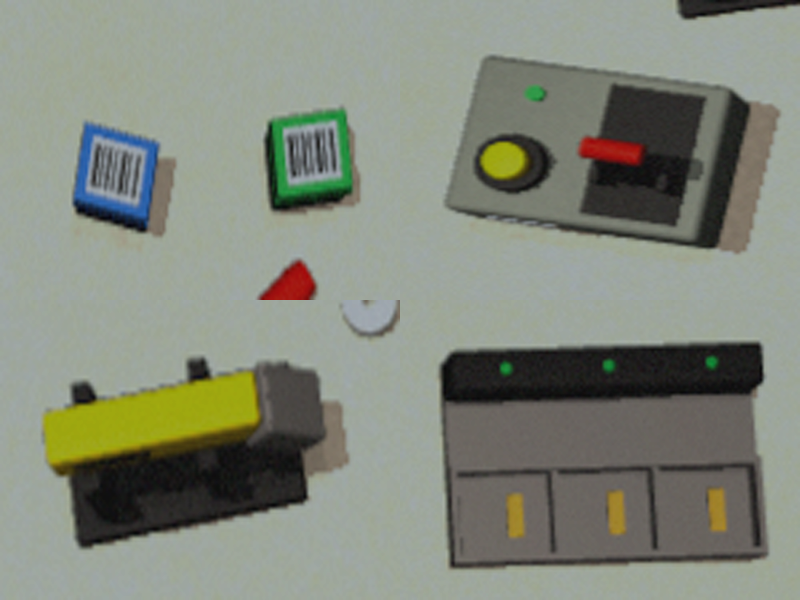

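The crops confirm the blue and green packs, the grey box with its yellow button and red lever, the yellow scanner in the black cradle with its head to the right (-y), and three empty bays on the dock's near side. Next I measure them.

```bash
python3 - <<'E'
from h import *
im=cv2.imread("pics/top0.png")[...,::-1].copy();cal=manip.get_calibration("top")
sc=cv2.imread("pics/scene0.png")[...,::-1].copy();cs=manip.get_calibration("scene")
def rect(name,img,cal,lo,hi,z,roi,amin=15):
    for c in blobs(img,lo,hi,amin,roi)[:2]:
        P=np.array([onz(cal,p[0],z)[:2] for p in c]).astype(np.float32)
        (cx,cy),(w,h),a=cv2.minAreaRect(P*1000)
        m=cv2.moments(c);uv=(m['m10']/m['m00'],m['m01']/m['m00'])
        print(name,"ctr",round(cx),round(cy),"size",round(w),round(h),"ang",round(a,1),"cen",np.round(onz(cal,uv,z)[:2]*1000),np.round(uv))
rect("button",im,cal,(20,120,60),(35,255,255),.094,(125,220,165,260))
rect("button_s",sc,cs,(20,120,60),(35,255,255),.094,(485,240,515,268))
rect("lever",im,cal,(0,150,60),(8,255,255),.138,(160,220,200,250))
rect("lever_s",sc,cs,(0,150,60),(8,255,255),.138,(450,220,485,250))
rect("scanner",im,cal,(20,120,60),(35,255,255),.083,(175,125,300,200))
rect("scanner_s",sc,cs,(20,120,60),(35,255,255),.083,(380,300,490,345))
rect("green",im,cal,(50,120,40),(80,255,255),.058,(370,210,420,250))
rect("blue",im,cal,(100,120,40),(125,255,255),.058,(300,215,345,255))
rect("green_lab",im,cal,(0,0,80),(179,60,255),.058,(385,222,408,240))
rect("goldpads",im,cal,(15,100,60),(30,255,255),.005,(440,200,475,225))
rect("goldpads",im,cal,(15,100,60),(30,255,255),.005,(475,200,510,225))
rect("goldpads",im,cal,(15,100,60),(30,255,255),.005,(510,200,545,225))
rect("gcap",im,cal,(0,150,60),(8,255,255),.095,(440,260,475,295))
for u in [(459,166),(494,166),(530,165)]: print("led",onz(cal,u,.04))
for n,u in dict(TL=(139,203),TR=(218,213),BL=(130,258),BR=(209,271)).items(): print("box",n,np.round(onz(cal,u,.07)*1000))
def tri(u1,u2):
    o1,d1=ray(cal,u1);o2,d2=ray(cs,u2)
    A=np.c_[d1,-d2];s=np.linalg.lstsq(A,o2-o1,rcond=None)[0];p=o1+s[0]*d1;q=o2+s[1]*d2
    return np.round((p+q)/2*1000),round(np.linalg.norm(p-q)*1000,1)
for n,u1,u2 in [("lever",(179,236),(465,233)),("button",(147.5,239),(499,255))]: print(n,tri(u1,u2))
E
```

```text
button ctr 471 388 size 26 25 ang 45.0 cen [471. 387.] [146. 238.]
button_s ctr 480 383 size 27 38 ang 73.8 cen [481. 383.] [499. 253.]
lever ctr 471 312 size 35 14 ang 80.8 cen [471. 312.] [178. 235.]
lever_s ctr 468 311 size 36 27 ang 78.9 cen [468. 311.] [466. 232.]
scanner ctr 646 237 size 31 139 ang 8.8 cen [646. 237.] [222. 154.]
scanner_s ctr 658 237 size 48 139 ang 8.5 cen [658. 232.] [441. 325.]
green ctr 483 -121 size 46 60 ang 5.4 cen [ 483. -121.] [396. 231.]
blue ctr 475 31 size 58 47 ang 77.6 cen [475.  31.] [323. 236.]
green_lab ctr 484 -122 size 31 41 ang 5.4 cen [ 485. -122.] [397. 230.]
goldpads ctr 530 -268 size 29 12 ang 2.7 cen [ 530. -268.] [460. 213.]
goldpads ctr 530 -345 size 29 13 ang 2.9 cen [ 530. -345.] [495. 212.]
goldpads ctr 532 -422 size 11 29 ang 86.2 cen [ 531. -422.] [531. 211.]
gcap ctr 383 -241 size 23 23 ang 43.1 cen [ 383. -241.] [461. 277.]
led [ 0.6243785  -0.26277667  0.04      ]
led [ 0.62308273 -0.33763481  0.04      ]
led [ 0.62394933 -0.41475927  0.04      ]
box TL [549. 410.  70.]
box TR [525. 247.  70.]
box BL [435. 426.  70.]
box BR [405. 264.  70.]
lever (array([468., 309., 136.]), np.float64(0.8))
button (array([472., 388.,  82.]), np.float64(1.7))
```

The measurements are consistent: pack tops are 46x60, the handle is 31x139, and the box yaw is about -9.2°. From the button, the hinge comes out at (459,312) and the expected tip at (471,310), which matches the measured bar. Now the button.

```bash
python3 - <<'E'
from h import *
yb=np.radians(-9.2)
q=down(yb+np.pi/2); q2=down(yb-np.pi/2)
for qq in (q,q2): print(manip.solve_ik([.471,.388,.17],qq))
ik=[manip.solve_ik([.471,.388,.17],x) for x in (q,q2)]
cur=np.array(manip.read_q());d=[np.abs(np.array(k)-cur).max() if k is not None else 9 for k in ik]
qq=(q,q2)[int(np.argmin(d))]; np.save("qbox.npy",qq)
manip.command_gripper(0.0,40)
manip.movep([.471,.388,.17],qq); print(manip.read_clock(),manip.read_position())
manip.move_straight([.471,.388,.105],velocity=.1)
f0=np.array(manip.read_ft_force())
for z in (.095,.091,.0875,.0865):
    manip.move_straight([.471,.388,z],velocity=.03); print(z,np.array(manip.read_position()).round(4),np.round(np.array(manip.read_ft_force())-f0,1))
manip.hold(.2)
manip.move_straight([.471,.388,.2],velocity=.15);manip.hold(.3)
cv2.imwrite("pics/scene1.png",manip.snapshot("scene")[...,::-1])
cv2.imwrite("pics/wrist1.png",manip.snapshot("wrist")[...,::-1]);print(manip.read_clock())
E
```

```text
[-0.55350953  0.54072739 -0.2820754   1.62887044  0.17151439  0.99638129
  0.51935027]
[-1.03224839  0.57855311  0.50133114  1.63561281 -0.31575193  1.0089528
 -2.16111933]
1.8917 [0.46996015 0.38967484 0.17045191]
0.095 [0.4712 0.3881 0.0951] [ 1.  -1.5  2.6]
0.091 [0.4712 0.3881 0.091 ] [ 1.9 -1.4  3.8]
0.0875 [0.4712 0.3881 0.0877] [ 0.  -0.6  4.3]
0.0865 [0.4712 0.3881 0.0875] [-0.8 -3.1 12.1]
5.4833
```

View pics/scene1.png

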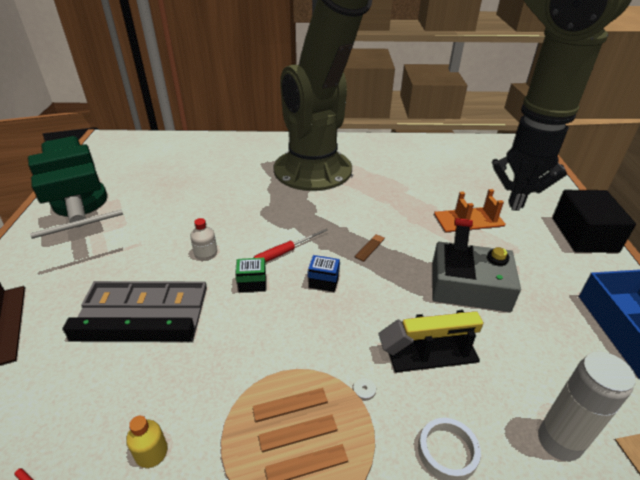

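View pics/wrist1.png

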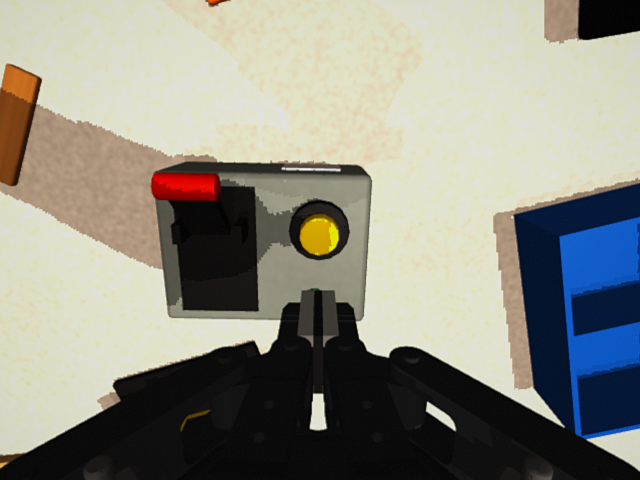

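The lever has dropped: its red bar is now at (185,186) in the wrist view, by the near edge. Next I lift it.

```bash
python3 - <<'E'
from h import *
qq=np.load("qbox.npy")
c=wristcal(); print("bar", onz(c,(185,186),.125))
ex=np.array([np.cos(np.radians(9.2)),-np.sin(np.radians(9.2))]);hg=np.array([.459,.312])
P=lambda s,z:[*(hg+ex*s),z]
manip.movep(P(-.085,.20),qq)
manip.move_straight(P(-.085,.112),velocity=.12)
for s in (-.06,-.045,-.03,-.018,-.010):
    manip.move_straight(P(s,.112),velocity=.06); print(s,np.round(manip.read_ft_force(),1))
manip.hold(.3)
manip.move_straight(P(-.085,.112),velocity=.15)
manip.move_straight(P(-.085,.22),velocity=.2)
cv2.imwrite("pics/scene2.png",manip.snapshot("scene")[...,::-1])
cv2.imwrite("pics/wrist2.png",manip.snapshot("wrist")[...,::-1]);print(manip.read_clock())
E
```

```text
bar [0.41917058 0.31978176 0.125     ]
-0.06 [-0.1 -0.4 -0.7]
-0.045 [-1.1  0.1  0.5]
-0.03 [-0.2 -0.   0.4]
-0.018 [ 0.5  0.3 -0. ]
-0.01 [-0.1 -0.4 -0. ]
10.6417
```

View pics/scene2.png

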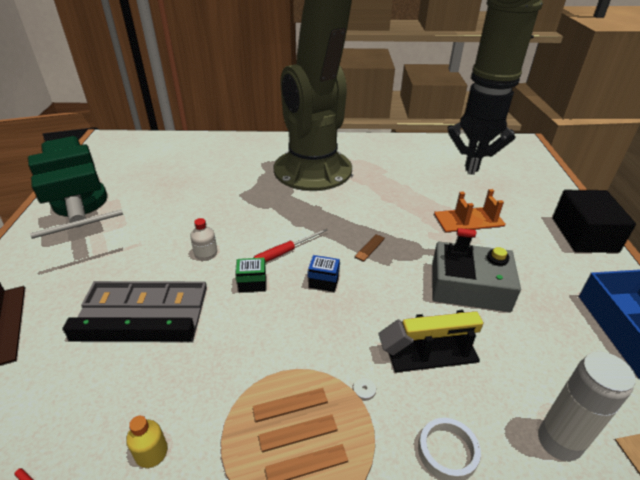

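View pics/wrist2.png

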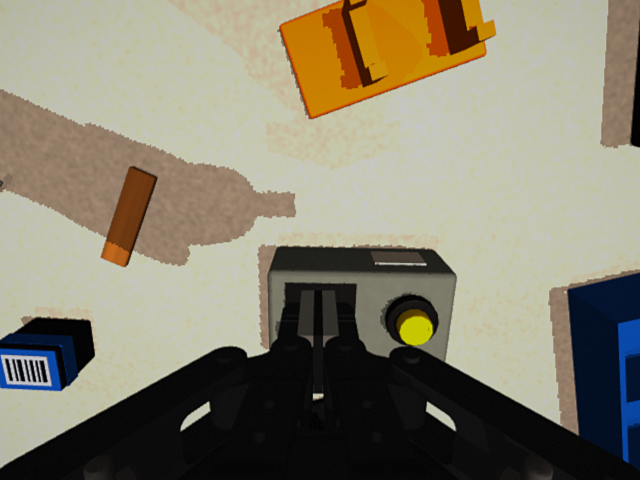

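The lever is up again, with its bar back at (466,232) in the scene view as at the start. Next the scanner: I look from above first and check which jaw half-turn works for every pose.

```bash
python3 - <<'E'
from h import *
sx=np.radians(-81.2)
for off in (np.pi/2,-np.pi/2):
    for p,yaw in [((.645,.243,.05),sx),((.483,-.121,.131),sx),((.475,.031,.131),sx)]:
        d=np.array([np.cos(yaw),np.sin(yaw)])
        pos=np.array(p); 
        if p[2]>.1: pos[:2]-=d*(.147+.016)
        k=manip.solve_ik(pos,down(yaw+off)); print(off,np.round(pos,3),None if k is None else np.round(k,2))
manip.command_gripper(.085,60)
off=np.pi/2
k=[manip.solve_ik([.645,.243,.25],down(sx+o)) for o in (off,-off)]
cur=np.array(manip.read_q());d=[np.abs(np.array(x)-cur).max() if x is not None else 9 for x in k];print(d)
o=(off,-off)[int(np.argmin(d))];print("o",o)
manip.movep([.645,.243,.25],down(sx+o));manip.hold(.2)
c=wristcal();np.savez("w3.npz",**c)
cv2.imwrite("pics/wrist3.png",manip.snapshot("wrist")[...,::-1]);cv2.imwrite("pics/top3.png",manip.snapshot("top")[...,::-1]);print(manip.read_clock())
E
```

```text
1.5707963267948966 [0.645 0.243 0.05 ] [-0.4   0.77  0.01  1.52 -0.    0.85 -0.24]
1.5707963267948966 [0.458 0.04  0.131] [-0.18  0.38  0.06  2.06 -0.03  0.7   0.05]
1.5707963267948966 [0.45  0.192 0.131] [-0.46  0.41  0.01  1.99 -0.01  0.74 -0.29]
-1.5707963267948966 [0.645 0.243 0.05 ] [-0.04  0.84 -0.66  1.52  0.58  0.99  2.42]
-1.5707963267948966 [0.458 0.04  0.131] [ 0.32  0.43 -0.64  2.06  0.36  0.77  2.75]
-1.5707963267948966 [0.45  0.192 0.131] [ 0.03  0.48 -0.7   1.99  0.42  0.82  2.39]
[np.float64(0.7304492935094149), np.float64(2.0582703359195262)]
o 1.5707963267948966
12.825
```

View pics/wrist3.png

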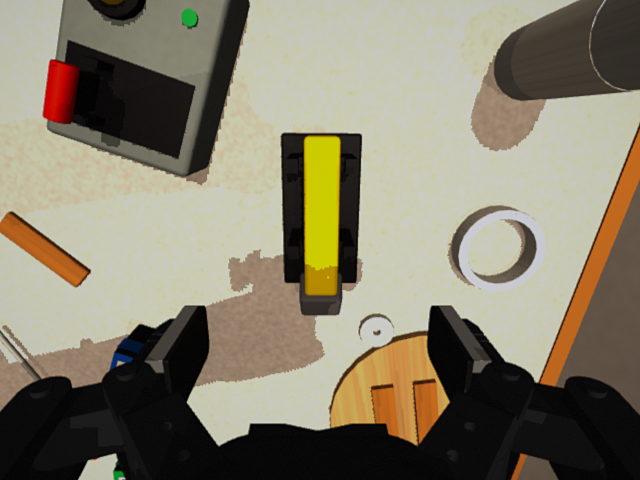

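View pics/top3.png

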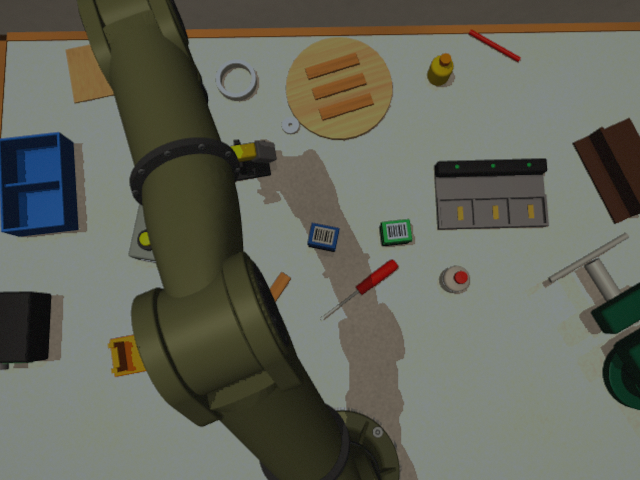

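The wrist view shows the yellow handle in the black cradle, centred near (321,216). No further pack is visible where the arm used to be.

```bash
python3 - <<'E'
from h import *
c=dict(np.load("w3.npz"));im=cv2.imread("pics/wrist3.png")[...,::-1].copy()
b=blobs(im,(22,150,60),(35,255,255),500,(270,110,370,320))[0]
P=np.array([onz(c,p[0],.083)[:2] for p in b]).astype(np.float32)*1000
print(cv2.minAreaRect(P),cv2.boundingRect(b))
# line of handle: row-wise centre
x,y,w,h=cv2.boundingRect(b)
E
```

```text
((647.412109375, 240.5149383544922), (29.797809600830078, 138.45541381835938), 8.833229064941406) (303, 135, 38, 161)
```

```bash
python3 - <<'E'
from h import *
sx=np.radians(-81.2);q=down(sx+np.pi/2)
manip.move_straight([.646,.245,.10],q,velocity=.2)
manip.move_straight([.646,.245,.047],velocity=.1)
print(np.round(manip.read_ft_force(),1))
manip.command_gripper(.0,60);print(manip.read_gripper_width(),np.round(manip.read_ft_force(),1),manip.read_position())
manip.move_straight([.646,.245,.17],velocity=.12);manip.hold(.2)
print(manip.read_gripper_width(),np.round(manip.read_ft_force(),1),np.round(manip.read_wrist_torque(),2),manip.read_clock())
cv2.imwrite("pics/scene4.png",manip.snapshot("scene")[...,::-1]);c=wristcal();np.savez("w4.npz",**c)
cv2.imwrite("pics/wrist4.png",manip.snapshot("wrist")[...,::-1])
E
```

```text
[ 0.2 -0.   1.3]
0.029235886087119245 [-1.2 -0.9  3.9] [0.6463339  0.24511078 0.04755777]
0.02917604656429515 [-0.4  0.2 -1.8] [ 0.07  0.02 -0.02] 16.3333
```

View pics/scene4.png

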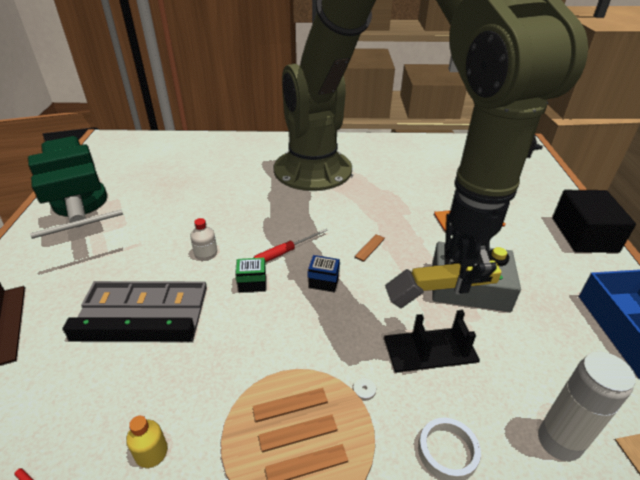

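View pics/wrist4.png

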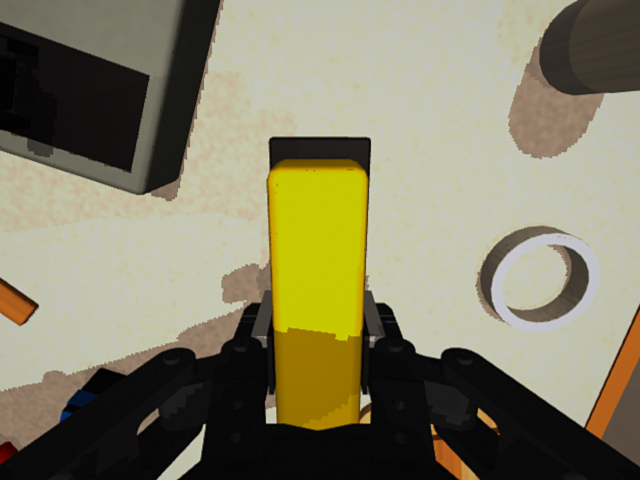

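The scanner is out of the cradle at 29 mm grip and looks slightly pitched in the scene view, so I measure its tilt in the hand.

```bash
python3 - <<'E'
from h import *
im=cv2.imread("pics/wrist4.png")[...,::-1].copy()
m=cv2.inRange(cv2.cvtColor(im,cv2.COLOR_RGB2HSV),(22,200,60),(35,255,255))
K=np.array(manip.get_calibration("wrist")["camera_matrix"]);M=np.array(manip.get_calibration("wrist")["mount"])
for r in range(158,300,12):
    xs=np.where(m[r,240:400])[0]
    if len(xs)<20: continue
    l,rr=xs.min()+240,xs.max()+241; w=rr-l
    d=np.linalg.solve(K,[(l+rr)/2,r,1]);Z=K[0,0]*.030/w
    t=M@np.r_[d*Z,1]; print(r,l,rr,np.round(t[:3]*1000,1), im[r,318])
# ground cradle check in scene view
E
python3 - <<'E'
import cv2
im=cv2.imread("pics/scene4.png")[210:390,360:530];cv2.imwrite("pics/c4.png",cv2.resize(im,None,fx=3.3,fy=3.3,interpolation=cv2.INTER_CUBIC))
E
```

```text
170 271 365 [ 61.4  -0.3 -19.6] [202 171   0]
182 267 368 [ 59.   -0.5 -29.2] [198 200   0]
194 268 367 [ 55.2  -0.5 -28. ] [199 200   0]
206 268 368 [ 52.   -0.3 -30.2] [199 200   0]
218 269 367 [ 48.   -0.3 -29. ] [198 200   0]
230 269 366 [ 44.1  -0.4 -28.9] [199 200   0]
242 270 366 [ 40.2  -0.3 -28.9] [199 200   0]
254 270 365 [ 36.2  -0.4 -28.8] [198 200   0]
266 271 365 [ 32.1  -0.3 -28.8] [199 200   0]
278 271 365 [ 28.5  -0.2 -29.9] [198 199   0]
290 272 365 [ 24.3  -0.1 -29.9] [199 201   0]
```

View pics/c4.png

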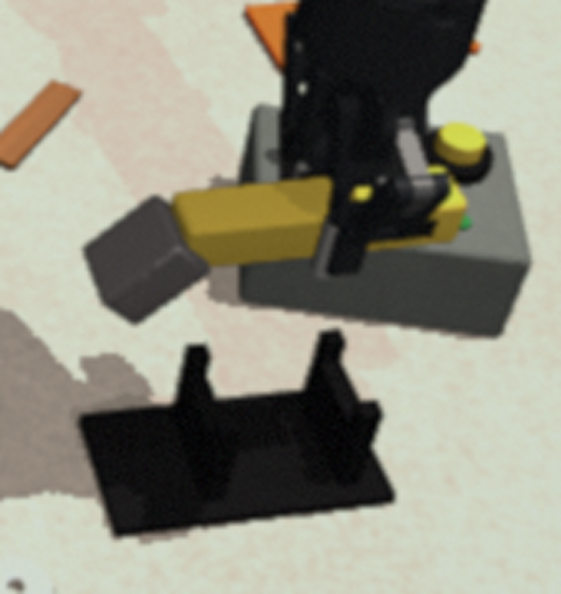

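The handle is level in the hand to about 0.02 rad, and its rear end fits a grasp at scanner x of about -17 mm. I locate the labels again and read green.

```bash
cat >> h.py <<'E'
def pack(img,cal,col,z=.058):
    lo,hi={"green":((50,120,40),(80,255,255)),"blue":((100,120,40),(125,255,255)),}[col]
    out=[]
    for c in blobs(img,lo,hi,120):
        P=np.array([onz(cal,p[0],z)[:2] for p in c]).astype(np.float32)*1000
        (cx,cy),(w,h),a=cv2.minAreaRect(P)
        if not(40<min(w,h)<60 and 52<max(w,h)<72): continue
        yaw=a if h>w else a-90   # angle of the pack's x axis (46 side)
        if yaw<-45: yaw+=180
        out.append((cx/1000,cy/1000,round(min(w,h)),round(max(w,h)),round(yaw,1)))
    return out
GX=.0165
def readpose(lab,yaw):
    d=np.array([np.cos(yaw),np.sin(yaw)]);p=np.array(lab[:2])-d*(.147+GX);return p
E
python3 - <<'E'
from h import *
sx=np.radians(-81.2);q=down(sx+np.pi/2)
manip.move_straight([.646,.245,.22],velocity=.2)
cal=manip.get_calibration("top")
im=manip.snapshot("top");print("green",pack(im,cal,"green"),"blue",pack(im,cal,"blue"))
g=pack(im,cal,"green")[0];p=readpose(g,sx);print(p)
manip.movep([*p,.22],q);manip.move_straight([*p,.1285],velocity=.12);manip.hold(1.2)
i1=manip.snapshot("scene");i2=manip.snapshot("top")
print(pack(i2,cal,"green"),pack(i2,cal,"blue"),manip.read_position(),manip.read_clock())
cv2.imwrite("pics/scene5.png",i1[...,::-1]);cv2.imwrite("pics/top5.png",i2[...,::-1])
E
```

```text
green [(0.4822096252441406, -0.12012923431396484, 46, 61, 5.7)] blue [(0.47447021484375, 0.030747314453125, 47, 58, -12.4)]
[0.45719644 0.04144611]
[(0.48228384399414065, -0.1205615005493164, 46, 60, 5.4)] [] [0.45718542 0.04145293 0.1284857 ] 20.1667
```

View pics/scene5.png

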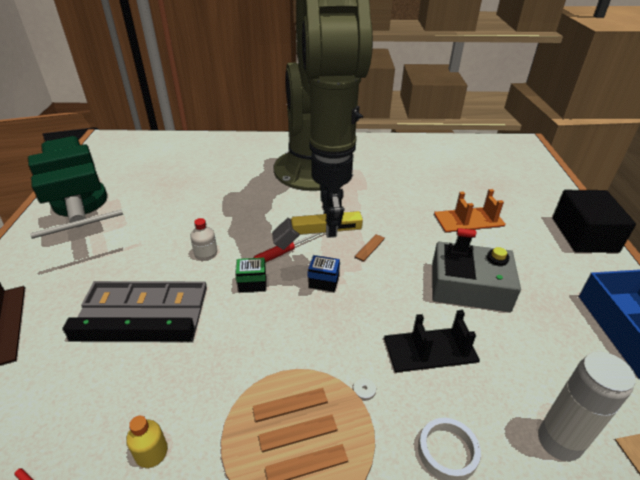

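View pics/top5.png

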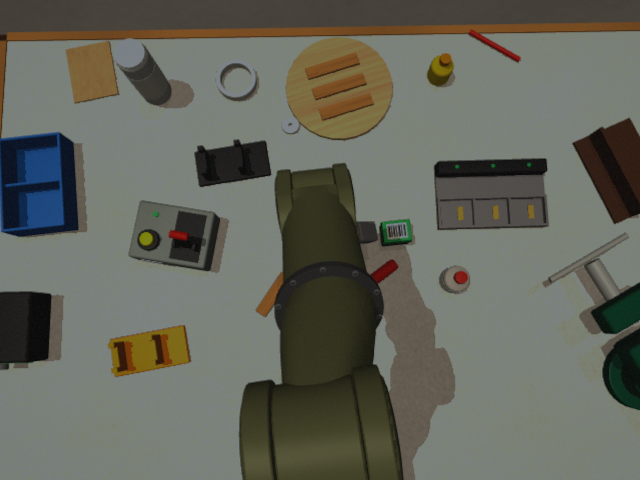

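Both views show the scanner head just behind the green pack, pointing at it, and nothing has moved. I project the predicted scanner points into the scene view to check pitch and position, then finish the hold.

```bash
python3 - <<'E'
from h import *
im=cv2.imread("pics/scene5.png");cs=manip.get_calibration("scene");s=5
a,b,c,d=220,195,380,300
crop=cv2.resize(im[b:d,a:c],None,fx=s,fy=s,interpolation=cv2.INTER_CUBIC)
ex=np.array([.153,-.988,0]);ey=np.array([.988,.153,0]);ez=np.array([0,0,1.])
o=np.array([.4572,.0414,.1285+.0075])+ex*GX
def dot(v,col):
    u=proj(cs,o+ex*v[0]/1e3+ey*v[1]/1e3+ez*v[2]/1e3);cv2.circle(crop,tuple(int(t) for t in (u-[a,b])*s),4,col,-1)
for x in(-80,60):
  for y in(-15,15): dot((x,y,28),(255,0,255))
  dot((x,15,0),(255,255,0))
dot((90,0,-21),(0,0,255));dot((147,0,-78),(0,255,255))
cv2.imwrite("pics/c5.png",crop)
manip.hold(2.0);print(manip.read_clock())
E
```

```text
22.1667
```

View pics/c5.png

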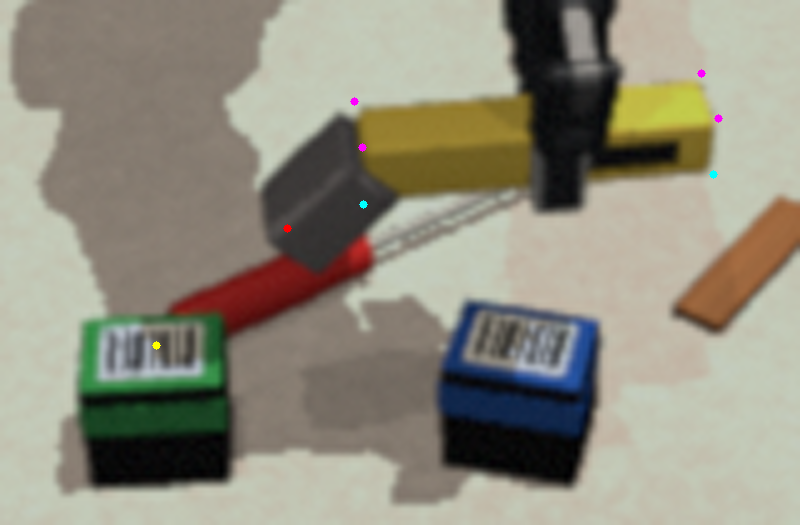

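```bash
python3 - <<'E'
from h import *
ex=np.array([.153,-.988,0]);ey=np.array([.988,.153,0]);ez=np.array([0,0,1.])
o=np.array([.4572,.0414,.1285+.0075])+ex*GX
W=lambda v:o+ex*v[0]/1e3+ey*v[1]/1e3+ez*v[2]/1e3
out=[]
for n,(a,b,c,d),s in [("scene",(265,210,320,260),8),("top",(345,210,395,250),8)]:
    im=cv2.imread(f"pics/{n}5.png")*(1.0 if n=="scene" else 1.6);im=np.clip(im,0,255).astype(np.uint8)
    cal=manip.get_calibration(n);crop=cv2.resize(im[b:d,a:c],None,fx=s,fy=s,interpolation=cv2.INTER_CUBIC)
    for v in [(101,20,-10),(101,-20,-10),(79,20,-32),(79,-20,-32)]:
        u=(proj(cal,W(v))-[a,b])*s+s/2;cv2.circle(crop,tuple(int(t) for t in u),4,(255,0,255) if v[0]>90 else (255,255,0),-1)
    out.append(cv2.resize(crop,(400,400)))
cv2.imwrite("pics/c5b.png",np.hstack(out))
E
```

```text
(no output)
```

View pics/c5b.png

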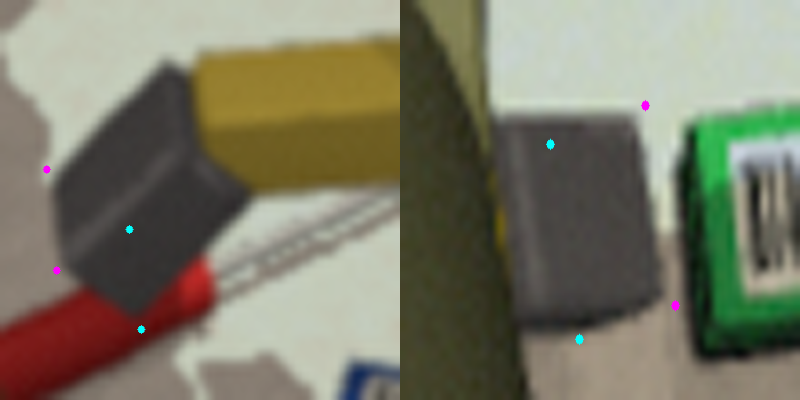

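The head corners agree to about 4 mm with the prediction, slightly short and slightly high, which is inside the 15 mm tolerance. For margin I hold again at the corrected pose, then read blue.

```bash
sed -i 's/^GX=.*/GX=.0130/' h.py; python3 - <<'E'
from h import *
sx=np.radians(-81.2);q=down(sx+np.pi/2);cal=manip.get_calibration("top")
im=manip.snapshot("top");g=pack(im,cal,"green")[0];p=readpose(g,sx);print(g)
manip.move_straight([*p,.1255],velocity=.03);manip.hold(2.6)
print("after",pack(manip.snapshot("top"),cal,"green"))
manip.move_straight([*p,.2],velocity=.15)
p=readpose((.4745,.031),sx); manip.move_straight([*p,.2],velocity=.2)
im=manip.snapshot("top");print("blue",pack(im,cal,"blue"),"green",pack(im,cal,"green"))
b=pack(im,cal,"blue")
if b:
    p=readpose(b[0],sx);manip.move_straight([*p,.127],velocity=.12);manip.hold(2.8)
    i2=manip.snapshot("top");print(pack(i2,cal,"blue"))
    cv2.imwrite("pics/top6.png",i2[...,::-1])
cv2.imwrite("pics/scene6.png",manip.snapshot("scene")[...,::-1]);print(manip.read_position(),manip.read_clock())
E
```

```text
(0.4826363525390625, -0.12052438354492187, 46, 60, 5.4)
after [(0.48272201538085935, -0.12083671569824218, 46, 60, 4.8)]
blue [(0.47470989990234375, 0.030875148773193358, 47, 58, -12.4)] green [(0.48242547607421876, -0.12040101623535156, 46, 61, 6.2)]
[(0.474671875, 0.03070281219482422, 47, 58, -12.4)]
[0.45023536 0.18900447 0.12699191] 30.45
```

View pics/scene6.png

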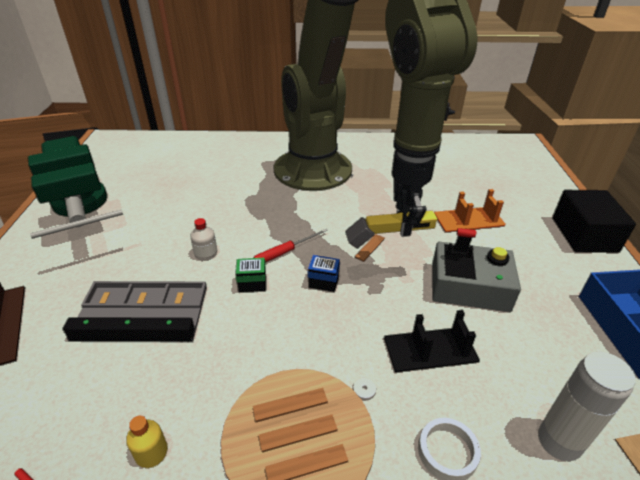

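The blue reading is done and the packs have not moved. The scanner goes back to the cradle at the recorded grasp pose.

```bash
python3 - <<'E'
from h import *
sx=np.radians(-81.2);q=down(sx+np.pi/2)
p=np.array(manip.read_position());manip.move_straight([p[0],p[1],.23],velocity=.2)
manip.movep([.6463,.2451,.23],q)
manip.move_straight([.6463,.2451,.10],velocity=.15)
manip.move_straight([.6463,.2451,.0485],velocity=.05);print(np.round(manip.read_ft_force(),1),manip.read_position())
manip.command_gripper(.06);manip.hold(.2)
manip.move_straight([.6463,.2451,.25],velocity=.15)
c=wristcal();np.savez("w7.npz",**c);im=manip.snapshot("wrist");cv2.imwrite("pics/wrist7.png",im[...,::-1])
b=blobs(im,(22,150,60),(35,255,255),500,(200,80,450,420))[0]
P=np.array([onz(c,p[0],.083)[:2] for p in b]).astype(np.float32)*1000
print(cv2.minAreaRect(P),manip.read_clock())
cal=manip.get_calibration("top");i=manip.snapshot("top");print(pack(i,cal,"blue"),pack(i,cal,"green"))
E
```

```text
[ 1.4  0.9 -1.1] [0.64657953 0.24517939 0.04892934]
((646.9678344726562, 240.71585083007812), (29.72865104675293, 138.82037353515625), 8.973628044128418) 36.2917
[(0.4744717712402344, 0.03075419616699219, 47, 58, -12.4)] [(0.48243649291992186, -0.12050187683105469, 46, 61, 6.2)]
```

View pics/wrist7.png

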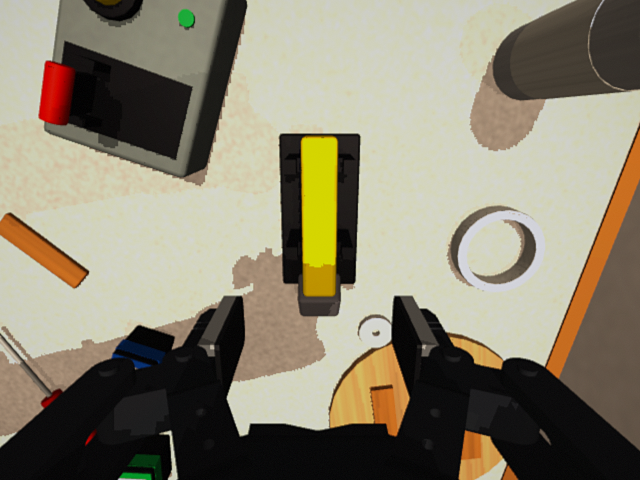

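The scanner lies where it was, within 1 mm. Now a close look at the dock.

```bash
python3 - <<'E'
from h import *
q=down(0)
manip.movep([.54,-.345,.30],q);manip.hold(.2)
c=wristcal();np.savez("w8.npz",**c);im=manip.snapshot("wrist");cv2.imwrite("pics/wrist8.png",im[...,::-1]);print(manip.read_clock(),np.round(manip.read_q(),2))
cal=manip.get_calibration("top");i=manip.snapshot("top");print(pack(i,cal,"blue"),pack(i,cal,"green"))
E
```

```text
38.75 [ 0.38  0.5   0.26  1.34 -0.13  1.32  0.64]
[(0.4747083740234375, 0.030868217468261717, 47, 58, -12.4)] [(0.48266183471679686, -0.12074190521240234, 46, 60, 5.4)]
```

View pics/wrist8.png

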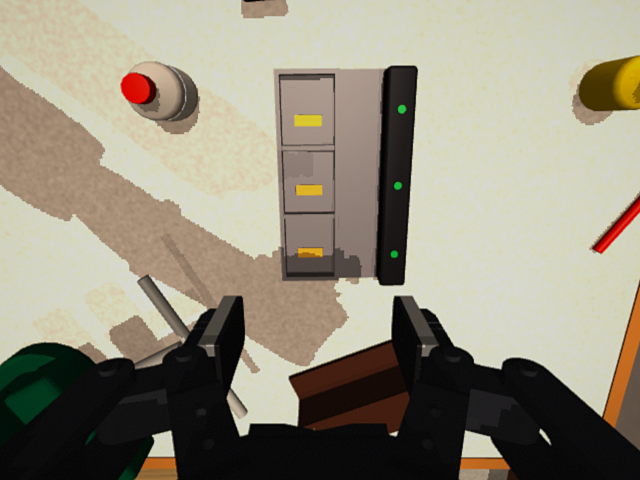

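```bash
python3 - <<'E'
import cv2
im=cv2.imread("pics/wrist8.png")[55:295,265:425];im=cv2.resize(im,None,fx=3.3,fy=2.5,interpolation=cv2.INTER_CUBIC);cv2.imwrite("pics/c8.png",im);print(im.shape)
E
```

```text
(600, 528, 3)
```

View pics/c8.png

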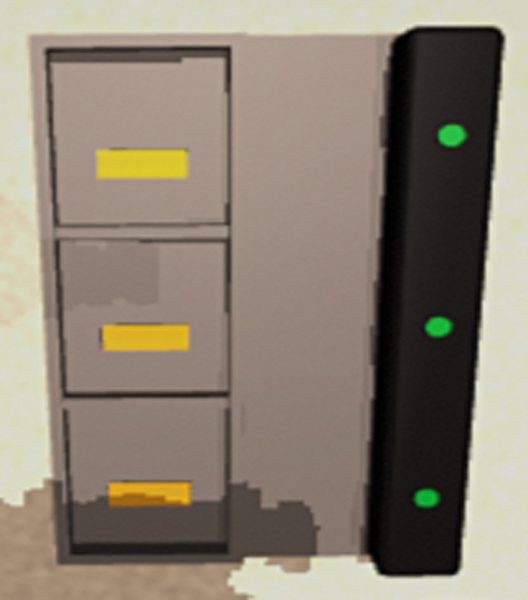

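```bash
python3 - <<'E'
from h import *
c=dict(np.load("w8.npz"));top=manip.get_calibration("top")
f=lambda x,y:(265+x/3.3-.5,55+y/2.5-.5)
for n,p,z in [("inTL",(47,48),.02),("inTR",(231,47),.02),("inBL",(70,552),.02),("inBR",(229,550),.02),("b1 bot L",(53,226),.02),("b1 bot R",(230,224),.02),("b2 top R",(229,240),.02),("b2 bot R",(229,394),.02),("b3topR",(229,400),.02),("outTL",(30,36),.02),("outBL",(57,563),.02),("led1",(452,135),.04),("led2",(438,327),.04),("led3",(427,498),.04),("pad1",(142,164),.005),("pad2",(147,338),.005),("pad3",(150,493),.005)]:
    print(n,np.round(onz(c,f(*p),z)*1000)[:2])
# top crop corners
im=cv2.imread("pics/top0.png")[145:240,420:560];cv2.imwrite("pics/c8t.png",np.clip(cv2.resize(im,None,fx=5.5,fy=5.5,interpolation=cv2.INTER_CUBIC)*1.6,0,255).astype(np.uint8))
E
```

```text
inTL [ 500. -223.]
inTR [ 557. -222.]
inBL [ 502. -446.]
inBR [ 560. -445.]
b1 bot L [ 500. -294.]
b1 bot R [ 558. -293.]
b2 top R [ 558. -300.]
b2 bot R [ 559. -368.]
b3topR [ 559. -371.]
outTL [ 495. -218.]
outBL [ 497. -452.]
led1 [ 624. -257.]
led2 [ 625. -334.]
led3 [ 626. -411.]
pad1 [ 529. -268.]
pad2 [ 530. -345.]
pad3 [ 531. -422.]
```

View pics/c8t.png

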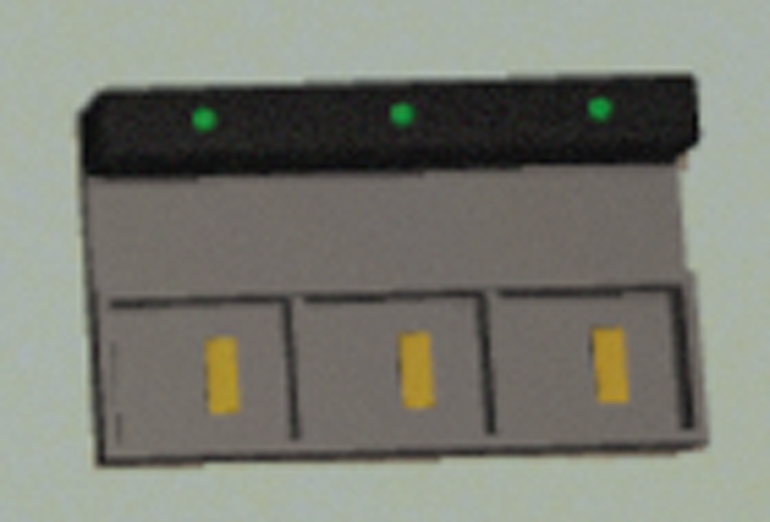

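The dock is consistent: its centre is (530,-334), the yaw is about 0.6°, and the LEDs fall exactly at the ±77 pitch. Green goes to the far bay (-77).

```bash
cat >> h.py <<'E'
DC=np.array([.530,-.334]);DY=np.radians(.6)
def bay(y): return DC+y*np.array([-np.sin(DY),np.cos(DY)])
def place(col,by,tag):
    cal=manip.get_calibration("top")
    manip.command_gripper(.085,60)
    g=pack(manip.snapshot("top"),cal,col);print(col,g);g=g[0]
    yaw=np.radians(g[4]);q=down(yaw)
    manip.movep([g[0],g[1],.20],q)
    # refine with the wrist camera from above
    manip.hold(.2);c=wristcal();im=manip.snapshot("wrist");cv2.imwrite(f"pics/w_{tag}a.png",im[...,::-1]);print("wrist",pack(im,c,col))
    manip.move_straight([g[0],g[1],.08],velocity=.2)
    manip.move_straight([g[0],g[1],.030],velocity=.08);print("ft",np.round(manip.read_ft_force(),1))
    manip.command_gripper(0,60);w=manip.read_gripper_width();print("width",w)
    if w<.04: print("MISSED");return
    manip.move_straight([g[0],g[1],.20],velocity=.15)
    b=bay(by);qd=down(DY)
    manip.movep([*b,.20],qd)
    manip.move_straight([*b,.075],velocity=.15)
    c=wristcal();cv2.imwrite(f"pics/w_{tag}b.png",manip.snapshot("wrist")[...,::-1])
    print("width",manip.read_gripper_width(),manip.read_position())
    manip.move_straight([*b,.045],velocity=.06);print("ft",np.round(manip.read_ft_force(),1))
    manip.move_straight([*b,.036],velocity=.03);print("ft",np.round(manip.read_ft_force(),1),manip.read_position())
    manip.command_gripper(.085);manip.hold(.2)
    manip.move_straight([*b,.25],velocity=.15)
    print(manip.read_clock())
E
python3 - <<'E'
from h import *
place("green",-.077,"g")
cv2.imwrite("pics/scene9.png",manip.snapshot("scene")[...,::-1]);cv2.imwrite("pics/wrist9.png",manip.snapshot("wrist")[...,::-1])
E
```

```text
green [(0.48277227783203125, -0.12073145294189454, 46, 60, 5.4)]
wrist [(0.4840531921386719, -0.119048583984375, 44, 62, 5.4)]
ft [ 1.2 -0.6 -0.4]
width 0.045088156062595156
width 0.045181537371880215 [ 0.53150031 -0.41144703  0.07631459]
ft [ 0.1 -0.6 -1.5]
ft [ 0.1 -0.  -0.9] [ 0.53074757 -0.41088677  0.03582543]
49.2417
```

View pics/scene9.png

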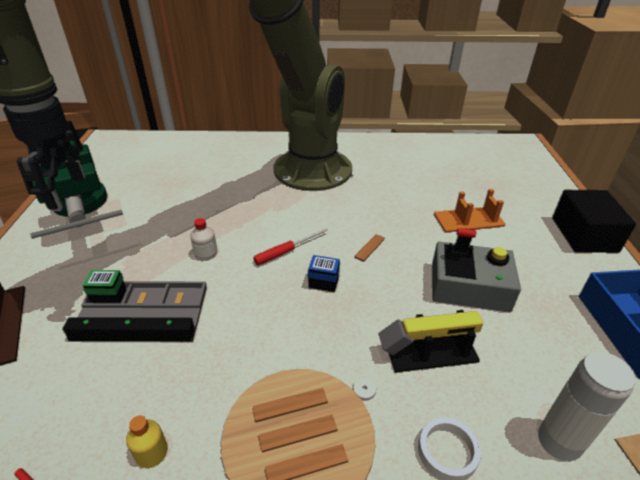

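View pics/wrist9.png

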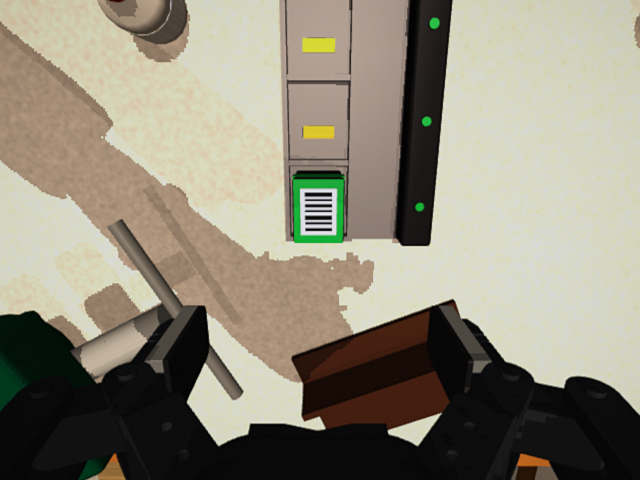

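Green stands squarely in the far bay (wrist 318,210). Blue goes to the near bay (+77).

```bash
python3 - <<'E'
from h import *
cal=manip.get_calibration("top");i=manip.snapshot("top");print(pack(i,cal,"green",.063))
place("blue",.077,"b")
c=wristcal();im=manip.snapshot("wrist");cv2.imwrite("pics/wrist10.png",im[...,::-1])
print(pack(im,c,"blue",.063),pack(im,c,"green",.063))
cv2.imwrite("pics/scene10.png",manip.snapshot("scene")[...,::-1])
i=manip.snapshot("top");cv2.imwrite("pics/top10.png",i[...,::-1]);print("top",pack(i,cal,"green",.063),pack(i,cal,"blue",.063))
E
```

```text
[(0.5287238159179688, -0.41121310424804686, 46, 58, 1.0)]
blue [(0.4747083740234375, 0.030868217468261717, 47, 58, -12.4)]
wrist [(0.47733718872070313, 0.03348653030395508, 44, 62, -12.4)]
ft [-0.6  0.1 -0.9]
width 0.04465977993296115
width 0.045042001390205984 [ 0.5299317  -0.25725207  0.07608986]
ft [-0.5 -0.3 -2.7]
ft [-0.7  0.2 -2.7] [ 0.52918177 -0.25699871  0.03586927]
60.3167
[(0.5285762939453125, -0.2537073669433594, 45, 61, 0.7)] [(0.5305213012695312, -0.41115679931640625, 44, 57, 0.8)]
top [] [(0.5264259643554687, -0.2532461395263672, 46, 64, -1.0)]
```

View pics/scene10.png

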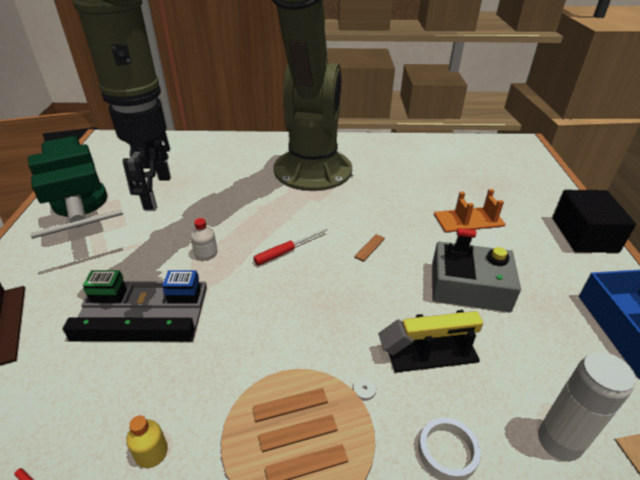

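View pics/wrist10.png

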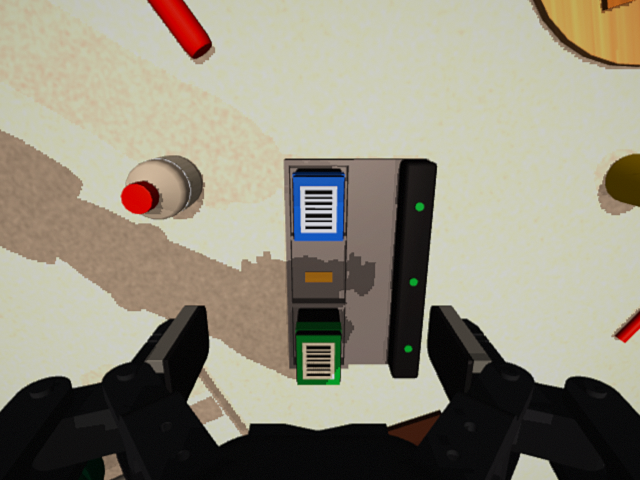

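View pics/top10.png

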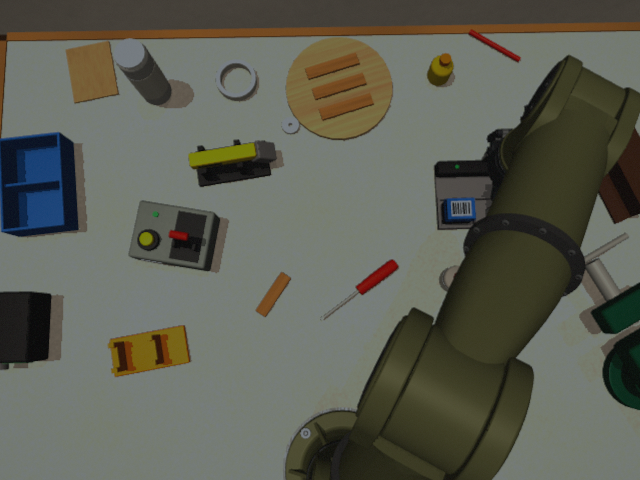

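Both packs appear seated, the scanner is in its cradle and the lever is up. As a final check I move the arm away and triangulate the label heights, which should be 63 mm in the dock.

```bash
python3 - <<'E'
from h import *
manip.movep([.45,.10,.35],down(0.));manip.hold(.5)
T=manip.snapshot("top");S=manip.snapshot("scene");ct=manip.get_calibration("top");cs=manip.get_calibration("scene")
cv2.imwrite("pics/top11.png",T[...,::-1]);cv2.imwrite("pics/scene11.png",S[...,::-1])
def lab(img,lo,hi,roi):
    c=blobs(img,lo,hi,60,roi)[0];return c
def labc(img,box,thr):
    x0,y0,x1,y1=box;g=cv2.cvtColor(img[y0:y1,x0:x1],cv2.COLOR_RGB2HSV);return g
for col in("green","blue"):
    lo,hi={"green":((50,120,40),(80,255,255)),"blue":((100,120,40),(125,255,255))}[col]
    uv=[]
    for img,roi in((T,(430,190,560,235)),(S,(80,260,215,310))):
        b=blobs(img,lo,hi,20,roi)[0];x,y,w,h=cv2.boundingRect(b)
        # label = low saturation hole inside the top rim
        m=np.zeros(img.shape[:2],np.uint8);cv2.drawContours(m,[cv2.convexHull(b)],-1,255,-1)
        m=cv2.erode(m,np.ones((3,3)));hsv=cv2.cvtColor(img,cv2.COLOR_RGB2HSV)
        k=m&cv2.inRange(hsv,(0,0,90),(179,80,255));p=np.argwhere(k);(cx,cy)=cv2.minAreaRect(p[:,::-1].astype(np.float32))[0];uv.append((cx,cy))
    o1,d1=ray(ct,uv[0]);o2,d2=ray(cs,uv[1]);s=np.linalg.lstsq(np.c_[d1,-d2],o2-o1,rcond=None)[0]
    p,q=o1+s[0]*d1,o2+s[1]*d2;X=(p+q)/2;R=np.array([[np.cos(DY),np.sin(DY)],[-np.sin(DY),np.cos(DY)]])
    print(col,np.round(uv,1).tolist(),np.round(X*1000,1),"gap",round(np.linalg.norm(p-q)*1e3,1),"in dock",np.round(R@(X[:2]-DC)*1000,1))
print(blobs(T,(0,150,60),(8,255,255),15,(160,220,200,250))[0].mean(axis=(0,1)),manip.read_clock())
a=cv2.resize(S[250:345,50:220,::-1],(400,224));b=cv2.resize(T[140:240,420:560,::-1],(400,286))
cv2.imwrite("pics/c11.png",np.vstack([cv2.resize(S[255:345,55:215,::-1],(640,360),interpolation=cv2.INTER_CUBIC)]))
E
```

```text
green [[536.0, 205.5], [105.5, 282.2]] [ 532.  -412.1   51.4] gap 9.5 in dock [  1.2 -78.2]
blue [[461.0, 208.0], [179.0, 277.5]] [ 528.6 -257.5   62.6] gap 1.4 in dock [-0.6 76.6]
[178.17777778 234.77777778] 62.4833
```

View pics/c11.png

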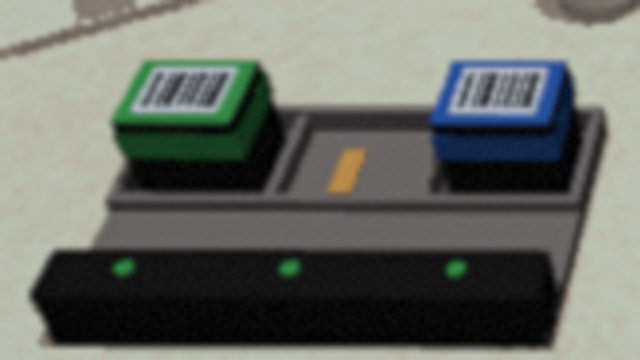

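View pics/top11.png

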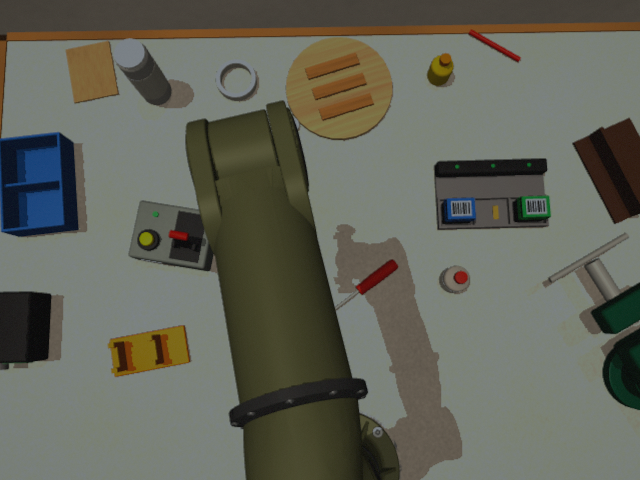

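The green label pixel came from a bad mask: (105,282) against about (102,277) in the crop. I redo that one by hand and then hand in.

```bash
python3 - <<'E'
from h import *
ct=manip.get_calibration("top");cs=manip.get_calibration("scene")
o1,d1=ray(ct,(537,206.3));o2,d2=ray(cs,(55+187/4-.4,255+91/4-.4));s=np.linalg.lstsq(np.c_[d1,-d2],o2-o1,rcond=None)[0]
p,q=o1+s[0]*d1,o2+s[1]*d2;X=(p+q)/2;print(np.round(X*1000,1),np.linalg.norm(p-q)*1e3)
if abs(X[2]-.063)<.006: manip.job_done();print("done",manip.read_clock())
E
```

```text
[ 529.3 -414.2   61.5] 1.7634457076411494
the job is handed in; nothing more can be done
the job is handed in; nothing more can be done
```

View pics/scene11.png

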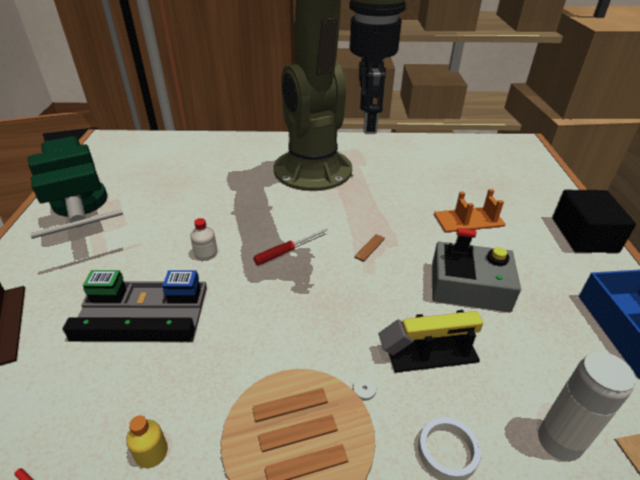

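I handed the job in at about 63 s on the robot's clock. I pressed the test button, saw the lever drop and lifted it back up. I then read green and blue, the only packs present, put the scanner back in its cradle and stood green in the far bay and blue in the near bay.

**Last checks:**
- **Lever:** its bar is back at its starting pixel in both fixed views.
- **Scanner:** the handle was within about 1 mm of its original position when I released it, and the last scene view still shows it in the cradle.
- **Packs:** the labels triangulate to 61.5 mm (green) and 62.6 mm (blue), against 63 mm when seated. Both are within about 4 mm of their bay centres.
- **Bystanders:** the white glue bottle is upright and the arm is clear of everything.

**Disagreements and limits:**
- **Green label height:** the first automatic value was 51 mm with a 9.5 mm ray gap, from a bad label mask. I re-measured it by hand at 61.5 mm with a 1.8 mm gap.
- **Scanner position in the hand:** it differed from my prediction by about 4 mm. I corrected for it, held green a second time and used the corrected pose for blue.
- **Readings:** the robot reports no confirmation of a label read, so those two rest on geometry and hold time only.

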